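Put the caddy back in order of height

TASK

On the stove top, put the short steel tumbler, the tall steel tumbler and the spice jar upright in the three-compartment wooden caddy, one to a compartment in order of height: the shortest next to the steel handle, the tallest at the other end. Some may already stand in the right compartment and some in another's, so look first; the cork coaster or free stove top may be used to park one. Do not tip any of the three over, and leave the sugar jar, pickle jar, salt box and onion where they stand.

Things in the scene. Friction and masses are not known exactly. Their poses are not given: they have to be found in the camera images.
- caddy: low wooden caddy, 94 mm wide (its x), 270 mm long (its y), fixed to the stove top. Origin under its centre. Floor 6 mm thick, walls and dividers 6 mm thick and 24 mm high above the stove. Three equal open compartments, each 82 x 82 mm inside, in a row along its y, 88 mm apart. A steel loop handle sticks out 30 mm from the +y end, 10 to 18 mm above the stove, on the outside
- handle_bay (a point): centre of the inner floor of the compartment next to the handle (6 mm above the stove)
- middle_bay (a point): centre of the inner floor of the middle compartment (6 mm above the stove)
- far_bay (a point): centre of the inner floor of the compartment farthest from the handle (6 mm above the stove); nothing stands in it at the start
- coaster: round cork coaster, 106 mm across, 6 mm thick, fixed to the stove top; origin under its centre. One of the three things stands on it at the start, the other two in the handle and middle compartments (the tumbler, spice jars and other things on the lower counter behind the stove do not belong to the job)
- short_tumbler: empty steel tumbler, 74 mm high, 65 mm across at the rim, 50 mm at the foot, 0.08 kg nominal; stands upright. Origin at the centre of its foot, z up
- tall_tumbler: empty steel tumbler, 92 mm high, 68 mm across at the rim, narrower at the foot, 0.09 kg nominal; stands upright. Origin at the centre of its foot, z up
- spice_jar: slim round jar with a black cap, 105 mm high, 41 mm across all the way up, 0.11 kg nominal; stands upright. Origin at the centre of its foot, z up
- sugar_jar: bystander: round clear jar with a white lid, 83 mm across, 164 mm high, stands upright on the stove. Origin at the centre of its foot
- pickle_jar: bystander: round jar with a red lid, 81 mm across, 124 mm high, stands upright on the stove. Origin at the centre of its foot
- salt_box: bystander: blue box with a closed white lid, 84 x 95 x 50 mm high, behind the caddy on the right. Origin under its centre
- onion: bystander: red onion, 78 mm across, 84 mm high, behind on the left. Origin at its underside

How it is judged:
By the outcome, as a careful person would: the job done as asked, in the order asked, and still so for the second after the job is handed in, with the robot touching nothing.
It also fails if it takes over 72 s, if anything falls off the work surface, if the arm or the gripper's body presses on something with over 40 N, if the wrist force passes 120 N, or if a joint passes its speed limit or range.

ROBOT

A 7-joint arm with a two-finger parallel gripper is mounted at the origin on a cart in front of the work surface, level with it; the furniture and walls round the work are solid. World frame = base frame: x ahead of the robot, y to its left, z up, the work surface at z = 0. Lengths are in m, angles in rad, forces in N, time in s.
With the tool pointing down it reaches from about 0.4 to 0.9 m from the base axis. Payload 5.5 kg.
Tool frame: the origin (TCP) lies on the centre line of the jaws, within the pads' length; the fingertips stand manip.tip_reach ahead of it and the grasp point (between the pads) lies 11 mm behind it (manip.tip_reach is the distance from the TCP to the fingertips, in m); z points along the fingers, y is the line along which they close (so a half turn about z gives the same grasp; the last joint's range is limited). The gripper opens to 92 mm and grips with 3 to 60 N. Pads are 19 mm wide; open, the fingers measure 130 mm over their backs; the gripper's body (75 mm by 190 mm) begins 47 mm behind the grasp point.
Start: joints at [0.263, 0.501, -0.427, 1.55, 0.221, 1.138, -0.21], TCP at [0.65, 0, 0.235] pointing down, gripper open.
Joint ranges: [-2.88, 2.88], [-0.31, 2.03], [-1.54, 1.56], [0.2, 2.42], [-1.41, 4.55], [0.19, 2.02], [-2.57, 2.57]. Speed limits (rad/s): [2.57, 2.57, 3.14, 3.14, 3.14, 3.14, 3.14].

INTERFACE

Orientations are given as a 3x3 rotation matrix whose columns are the frame's x, y, z axes.
In Python, from plant import manip gives the robot as it stands. The module is installed in compiled form; this text tells all that it offers.
- The arm moves only by the tool apply_moves, never from a script. Its argument "steps" is a list that holds one entry, the list of rows, each a list of 4 numbers: the shift along the tool's x, y, z in mm, then the turn about the tool's z in rad. A call has 1 to 20 rows; each row shifts and turns the commanded pose from where the row before left it, along the tool's axes as they then stand; what a row does not reach is not made up. A row lasts 1/12 s, in which the tool goes at most 41.7 mm and 7.16 degrees, less where a joint would pass 70% of its speed; a pose out of reach is approached as far as the arm can. A call with a gripper value outside its range is refused whole. "hand" is the closure, from 0 (fully open) to 1 (shut), set as the call begins (left out, the last holds). The fingers move at their own pace and stop on an object; the grip force is fixed at half the most. Time passes only in rows, so rows that do not move let the fingers close. It gives the time, the measured TCP pose, the force, the opening and the grip force at its end, in the units of the state.
- manip.sense(): the state, without advancing time (a new reading comes with each control period).
- manip.read_camera(name): name is "scene" or "side" or "wrist"; returns a dict with "color" (480x640x3 uint8, blue, green, red), "z_map" (480x640 float32, m along the optical axis (not along the pixel's ray), 0 where there is no reading), "fov_y" (degrees; the focal length in pixels is half the picture's height over the tangent of half this angle, whatever the lens; pixels are square), "cx", "cy" (the principal point, pixels), "k1" (the pictures are not rectified: a ray, as slopes to the right and down, at radius r is drawn at 1 + k1 r^2 times it, then the intrinsics apply), "position" and "orientation" of the camera in the world. Camera axes: x right, y up, looking along -z (the intrinsics and any distortion apply to the point x, -y, -z); pixel columns grow to the right and rows downward; lengths in m; the calibration is good to about 2 mm. A picture is of the moment at which its call begins.
- manip.close_job(): hands the job in; it is judged then, once.
Trained networks look in the newest picture that a camera, given by its name, has taken for a name from the list of things; names that differ only in an ending like _2 or _b are one class to them, and where a whole thing is asked for, a point or a joint stands for the part that bears it (a point fixed in the world has none). Each returns a list of dicts, best first, with "score" (0 to 1); they miss things now and then, are a little off and sometimes report something else, mostly with a low value. They report only what shows in the picture. A call takes as long as a camera call.
- manip.boxes_of(camera, query): "uv" ([column, row] in pixels, amid what is visible of it).
- manip.trace(camera, query): "pixels" (480x640 bool, what is visible of it) and "uv" ([column, row] in pixels, amid what is visible of it).
- manip.landmark_of(camera, query): "uv" ([column, row] in pixels: a listed point, or the origin of a listed thing).
The state is a dict: "clock": time; "q": joint angles; "qd": joint speeds; "joint_torque": joint torques, N m; "tcp_pos": TCP position; "eef_rot": TCP orientation; "contact_force": force on the tool from outside, world axes, zero at the start; "ft_torque": the same for the moment, N m; "opening": opening from 0.0 (shut) to 1.0 (fully open); "grasp_force": force on a finger pad.
Only numpy, scipy, OpenCV 4.12 (cv2) and the standard library are available. Lean on these libraries where they do the work, as an engineer would, in place of code of your own. Each camera call takes 0.05 s, during which the arm holds its last target. There are 200 camera calls.

## Working session

There is one attempt and no reset: what is moved stays moved. The work goes in short steps, Python scripts to look and compute and a tool call to move; the robot and the scene stay as the last step left them, time stands still between calls to the robot, and variables do not carry over. Pictures are saved under pics/ and viewed, at most 10 in all, crops included, and the job is handed in when it is done.

Besides the shell and the picture viewer there is one more tool, called after "Call:" by a JSON object that holds its "method" and its "body". apply_moves: Moves the arm, as the interface text tells. Its arguments: {"type":"object","properties":{"steps":{"type":"array","items":{"type":"array","items":{"type":"array","items":{"type":"number"}}}},"hand":{"type":"number"}},"required":["steps"]}

```bash
mkdir -p pics; cat > h.py <<'E'
import numpy as np, cv2
from plant import manip
def cam(n): return manip.read_camera(n)
def f(c): return 240/np.tan(np.radians(c['fov_y'])/2)
def world(c,uv,z=None,plane=None):
    uv=np.asarray(uv,float).reshape(-1,2)
    F=f(c); K=np.array([[F,0,c['cx']],[0,F,c['cy']],[0,0,1]])
    s=cv2.undistortPoints(uv.reshape(-1,1,2),K,np.array([c['k1'],0,0,0.])).reshape(-1,2)
    d=np.c_[s[:,0],-s[:,1],-np.ones(len(s))]@np.array(c['orientation']).T
    p=np.array(c['position'])
    if plane is not None: t=(plane-p[2])/d[:,2]
    else:
        t=c['z_map'][uv[:,1].round().astype(int),uv[:,0].round().astype(int)] if z is None else z
    return p+d*np.asarray(t)[:,None]
def cloud(c,mask):
    v,u=np.where(mask&(c['z_map']>0))
    return world(c,np.c_[u,v])
E
python3 - <<'E'
from h import *
s=manip.sense();print(s['clock'],s['tcp_pos'],np.round(s['eef_rot'],3).tolist(),s['opening'],manip.tip_reach)
for n in ['scene','side']:
    c=cam(n); cv2.imwrite(f'pics/{n}0.png',c['color']); print(n,np.round(c['position'],3))
    for q in ['short_tumbler','tall_tumbler','spice_jar','sugar_jar','pickle_jar','salt_box','onion','coaster','caddy']:
        for r in manip.trace(n,q)[:2]:
            P=cloud(c,r['pixels'])
            if len(P)<20: continue
            top=P[P[:,2]>np.percentile(P[:,2],98)-.012]
            print(q,round(r['score'],2),np.round(r['uv']),'lo',np.round(np.percentile(P,2,0),3),'hi',np.round(np.percentile(P,98,0),3))
    for q in ['handle_bay','middle_bay','far_bay','coaster','caddy']:
        for r in manip.landmark_of(n,q)[:1]:
            print(q,round(r['score'],2),np.round(r['uv']),np.round(world(c,r['uv'],plane=.006 if 'bay' in q else 0),3))
E
```

```text
0.0 [ 6.49274042e-01 -5.02966057e-05  2.33617880e-01] [[-0.0, 1.0, -0.002], [1.0, 0.0, 0.0], [0.0, -0.002, -1.0]] 0.9997930775169812 0.008
scene [ 1.012 -0.284  1.051]
short_tumbler 0.67 [323. 250.] lo [0.552 0.026 0.009] hi [0.685 0.153 0.32 ]
short_tumbler 0.35 [301. 269.] lo [ 0.512 -0.012  0.002] hi [0.662 0.273 0.027]
tall_tumbler 0.63 [366. 236.] lo [0.577 0.178 0.014] hi [0.639 0.241 0.1  ]
sugar_jar 0.72 [213. 269.] lo [ 0.431 -0.143  0.003] hi [ 0.506 -0.066  0.167]
pickle_jar 0.92 [391. 154.] lo [0.441 0.393 0.004] hi [0.507 0.459 0.127]
salt_box 0.74 [272. 347.] lo [ 0.618 -0.152  0.007] hi [ 0.694 -0.058  0.054]
onion 0.65 [442. 202.] lo [0.616 0.405 0.003] hi [0.682 0.469 0.076]
coaster 0.66 [389. 153.] lo [0.441 0.393 0.007] hi [0.507 0.459 0.127]
coaster 0.55 [302. 269.] lo [ 0.512 -0.012  0.002] hi [0.662 0.278 0.03 ]
caddy 0.75 [302. 269.] lo [ 0.511 -0.012  0.002] hi [0.661 0.274 0.027]
handle_bay 0.59 [362. 250.] [[0.608 0.209 0.006]]
far_bay 0.64 [294. 278.] [[0.557 0.04  0.006]]
side [ 0.295 -0.629  0.644]
tall_tumbler 0.96 [359. 220.] lo [0.578 0.172 0.002] hi [0.67  0.293 0.098]
spice_jar 0.8 [266. 244.] lo [0.367 0.182 0.012] hi [0.405 0.216 0.113]
sugar_jar 0.94 [343. 313.] lo [ 0.429 -0.147  0.011] hi [ 0.5   -0.077  0.165]
sugar_jar 0.71 [360. 218.] lo [0.578 0.172 0.048] hi [0.641 0.238 0.098]
pickle_jar 0.81 [281. 187.] lo [0.432 0.389 0.006] hi [0.502 0.444 0.126]
salt_box 0.93 [439. 321.] lo [ 0.617 -0.156  0.005] hi [ 0.691 -0.065  0.052]
coaster 0.74 [277. 266.] lo [0.345 0.139 0.001] hi [0.443 0.23  0.009]
caddy 0.96 [377. 272.] lo [ 0.541 -0.02   0.004] hi [0.659 0.253 0.026]
handle_bay 0.68 [356. 239.] [[0.61  0.224 0.006]]
middle_bay 0.8 [364. 266.] [[0.592 0.116 0.006]]
far_bay 0.55 [367. 290.] [[0.569 0.036 0.006]]
coaster 0.63 [272. 266.] [[0.391 0.188 0.   ]]
caddy 0.71 [364. 267.] [[0.592 0.12  0.   ]]
```

View pics/scene0.png

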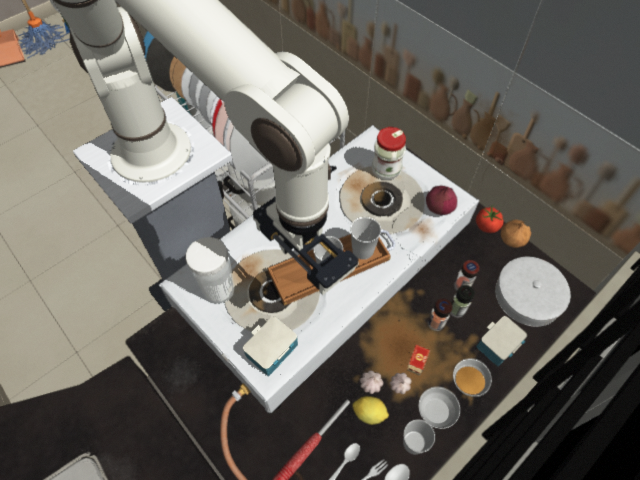

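View pics/side0.png

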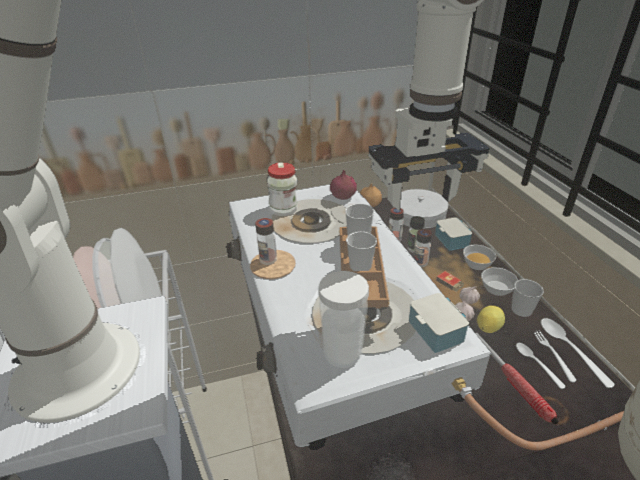

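The side view shows the spice jar on the coaster at (265,243). The middle bay holds a tumbler at (361,250) whose height I still have to check. The tumbler in the handle bay at (359,220) tops out at 98 mm, so it is the tall one. The far bay is empty. Next I'll move the wrist camera above the caddy.

Call:
{"method": "apply_moves", "body": {"steps": [[[20,-17,-20,0],[20,-17,-20,0],[20,-17,-20,0],[20,-17,-20,0],[20,-17,-20,0],[20,-17,-20,0],[0,0,0,0.07],[0,0,0,0.07],[0,0,0,0.07],[0,0,0,0]]]}}

```text
clock: 2.33
tcp_pos: [0.5479, 0.1202, 0.3552]
eef_rot: [[0.21, 0.978, 0.001], [0.978, -0.21, -0.0], [-0.0, 0.001, -1.0]]
contact_force: [-0.4, -0.5, 0.4]
opening: 0.997
grasp_force: 0.0
```

```bash
python3 - <<'E'
from h import *
s=manip.sense();print(s['clock'],s['tcp_pos'],np.round(s['eef_rot'],3).tolist())
for n in ['wrist','side','scene']:
    c=cam(n); cv2.imwrite(f'pics/{n}1.png',c['color']); print(n,np.round(c['position'],3))
    for q in ['short_tumbler','tall_tumbler','spice_jar','caddy','coaster']:
        for r in manip.trace(n,q)[:2]:
            P=cloud(c,r['pixels'])
            if len(P)<20: continue
            h=np.percentile(P[:,2],98); T=P[P[:,2]>h-.01]
            lo,hi=np.percentile(T,1,0),np.percentile(T,99,0)
            print(q,round(r['score'],2),np.round(r['uv']),'h',round(h,3),'top mid',np.round((lo+hi)/2,3),'size',np.round(hi-lo,3))
            if q=='caddy':
                W=P[(P[:,2]>.018)&(P[:,2]<.03)]
                print('  rect',cv2.minAreaRect((W[:,:2]*1000).astype(np.float32)))
    for q in ['handle_bay','middle_bay','far_bay','coaster','caddy']:
        for r in manip.landmark_of(n,q)[:1]:
            print(q,round(r['score'],2),np.round(r['uv']),np.round(world(c,r['uv'],plane=.006 if 'bay' in q else 0),3))
E
```

```text
2.3333 [0.5479182  0.12021294 0.35516616] [[0.21, 0.978, 0.001], [0.978, -0.21, -0.0], [-0.0, 0.001, -1.0]]
wrist [0.564 0.194 0.505]
short_tumbler 0.96 [350. 194.] h 0.08 top mid [0.583 0.121 0.076] size [0.062 0.063 0.011]
tall_tumbler 0.86 [358. 113.] h 0.098 top mid [0.609 0.209 0.094] size [0.066 0.067 0.011]
spice_jar 0.73 [216. 165.] h 0.008 top mid [0.399 0.194 0.005] size [0.094 0.101 0.006]
spice_jar 0.72 [179. 162.] h 0.112 top mid [0.387 0.206 0.108] size [0.037 0.037 0.009]
caddy 0.8 [330. 210.] h 0.025 top mid [0.586 0.135 0.021] size [0.152 0.293 0.011]
  rect ((589.9707641601562, 136.5808868408203), (297.19635009765625, 94.52655029296875), 73.87100219726562)
coaster 0.96 [214. 169.] h 0.008 top mid [0.397 0.194 0.005] size [0.096 0.1   0.005]
coaster 0.61 [326. 201.] h 0.025 top mid [0.587 0.135 0.048] size [0.152 0.293 0.065]
far_bay 0.62 [342. 246.] [[0.558 0.033 0.006]]
coaster 0.98 [207. 164.] [[0.392 0.193 0.   ]]
side [ 0.295 -0.629  0.644]
short_tumbler 0.6 [362. 249.] h 0.08 top mid [0.583 0.117 0.076] size [0.063 0.065 0.012]
short_tumbler 0.43 [275. 269.] h 
[... 1131 characters left out ...]
 0.066 0.012]
spice_jar 0.97 [299. 179.] h 0.115 top mid [0.386 0.206 0.112] size [0.038 0.038 0.011]
caddy 0.86 [312. 267.] h 0.027 top mid [0.586 0.131 0.023] size [0.155 0.292 0.012]
  rect ((589.2775268554688, 136.91799926757812), (297.8905029296875, 97.18741607666016), 73.79154968261719)
coaster 0.76 [296. 205.] h 0.011 top mid [0.393 0.194 0.007] size [0.1  0.1  0.01]
coaster 0.72 [299. 179.] h 0.116 top mid [0.387 0.206 0.112] size [0.037 0.037 0.011]
handle_bay 0.92 [363. 248.] [[0.606 0.213 0.006]]
middle_bay 0.72 [327. 263.] [[0.578 0.124 0.006]]
far_bay 0.66 [295. 279.] [[0.562 0.04  0.006]]
coaster 0.55 [300. 202.] [[0.4   0.192 0.   ]]
caddy 0.9 [331. 266.] [[0.588 0.127 0.   ]]
```

View pics/wrist1.png

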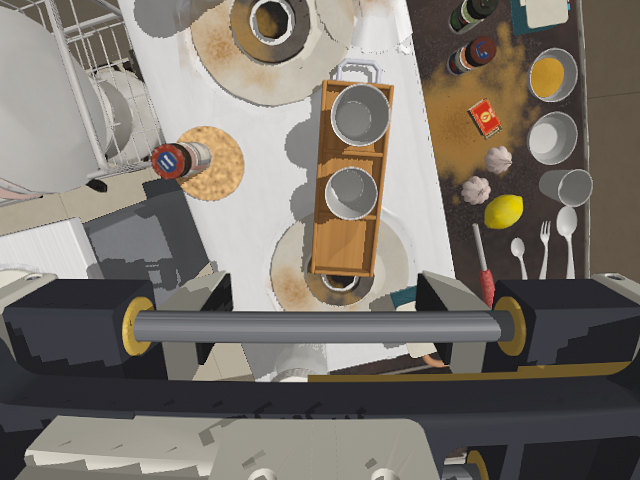

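The wrist view shows the tall tumbler in the handle bay at (360,113), the short one in the middle bay at (350,193), and the spice jar on the coaster at (175,160). The caddy is yawed about −16°, and the bay centres are handle (610,207), middle (586,122) and far (561,38) mm. I'll put the spice jar in the far bay first.

Call:
{"method": "apply_moves", "body": {"steps": [[[0,0,0,0.07],[5,-22,26,0],[5,-22,26,0],[5,-22,26,0],[5,-22,26,0],[5,-22,26,0],[5,-22,26,0],[4,-23,26,0],[3,-23,26,0],[0,0,0,0],[0,0,0,0]]]}}

```text
clock: 4.9
tcp_pos: [0.3851, 0.2048, 0.1456]
eef_rot: [[0.274, 0.962, -0.003], [0.962, -0.274, -0.001], [-0.002, -0.003, -1.0]]
contact_force: [0.2, -0.1, -0.4]
opening: 1.001
grasp_force: 0.0
```

```bash
cat > look.py <<'E'
import sys
from h import *
s=manip.sense(); R=np.array(s['eef_rot']); p=np.array(s['tcp_pos'])
def tgt(x,y,z): return np.round(R.T@(np.array([x,y,z])-p)*1000,1)
print(round(s['clock'],2),p.round(4),'yaw',np.degrees(np.arctan2(R[0,0],R[1,0])).round(2))
E
python3 - <<'E'
from look import *
c=cam('wrist'); cv2.imwrite('pics/w2.png',c['color'])
for r in manip.trace('wrist','spice_jar')[:2]:
    P=cloud(c,r['pixels']); h=np.percentile(P[:,2],98); T=P[P[:,2]>h-.006]
    print(r['score'],r['uv'],h,((np.percentile(T,1,0)+np.percentile(T,99,0))/2).round(3),np.ptp(T,0).round(3))
print('to grasp',tgt(.387,.205,.068))
E
```

```text
4.9 [0.3851 0.2048 0.1456] yaw 15.88
0.84 [323.6, 258.7] 0.11198933824967672 [0.386 0.207 0.11 ] [0.04  0.04  0.007]
to grasp [ 0.9  2.  77.6]
```

View pics/w2.png

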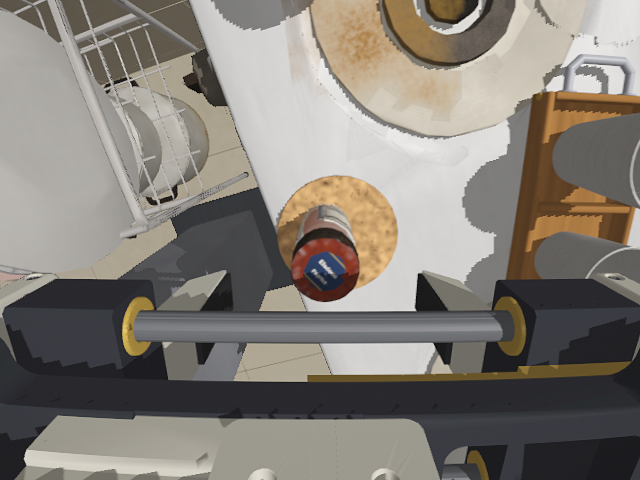

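The jar is centred between the fingers at (324,260), so I'll descend and grip it.

Call:
{"method": "apply_moves", "body": {"steps": [[[1,1,20,0],[1,0,20,0],[0,0,20,0],[0,0,18,0],[0,0,0,0],[0,0,0,0]]]}}

```text
clock: 5.5
tcp_pos: [0.3897, 0.2062, 0.0691]
eef_rot: [[0.278, 0.961, 0.0], [0.961, -0.278, 0.0], [0.0, 0.0, -1.0]]
contact_force: [0.7, 0.6, 0.6]
opening: 0.999
grasp_force: 0.0
```

Call:
{"method": "apply_moves", "body": {"steps": [[[0,0,0,0],[0,0,0,0],[0,0,0,0],[0,0,0,0],[0,0,0,0],[0,0,0,0],[0,0,0,0],[0,0,0,0]]], "hand": 1}}

```text
clock: 6.17
tcp_pos: [0.3886, 0.2065, 0.0688]
eef_rot: [[0.276, 0.961, 0.0], [0.961, -0.276, 0.0], [0.0, -0.0, -1.0]]
contact_force: [-1.3, 0.0, 0.3]
opening: 0.468
grasp_force: 0.3
```

Call:
{"method": "apply_moves", "body": {"steps": [[[0,0,0,0],[0,0,0,0],[0,0,0,0],[0,0,-15,0],[0,0,-20,0],[0,0,-25,0],[-7,13,0,0],[-14,27,0,0],[-14,27,0,0],[-14,27,0,0],[-14,27,0,0],[-14,27,0,0],[-14,27,0,0],[-14,25,0,0],[-9,13,0,0],[0,0,0,0],[0,0,0,0],[0,0,0,0]]]}}

```text
clock: 7.67
tcp_pos: [0.5606, 0.0395, 0.1284]
eef_rot: [[0.275, 0.961, -0.002], [0.961, -0.275, 0.001], [0.0, -0.002, -1.0]]
contact_force: [-0.0, 0.4, -1.1]
opening: 0.438
grasp_force: 29.9
```

```bash
python3 - <<'E'
from look import *
c=cam('side')
for q in ['spice_jar','far_bay']:
  for r in manip.landmark_of('side',q)[:1]: print(q,r)
for r in manip.trace('side','spice_jar')[:1]:
    P=cloud(c,r['pixels']); print(r['score'],np.percentile(P,2,0).round(3),np.percentile(P,98,0).round(3))
c=cam('wrist'); cv2.imwrite('pics/w3.png',c['color'])
for r in manip.trace('wrist','caddy')[:1]:
    P=cloud(c,r['pixels']); W=P[(P[:,2]>.018)&(P[:,2]<.03)]; print(cv2.minAreaRect((W[:,:2]*1000).astype(np.float32)))
print('to place',tgt(.5615,.038,.069))
E
```

```text
7.67 [0.5606 0.0395 0.1284] yaw 15.96
spice_jar {'uv': [360.4, 270.1], 'score': 0.97}
far_bay {'uv': [366.1, 291.6], 'score': 0.75}
0.72 [0.539 0.015 0.071] [0.577 0.045 0.172]
((580.8128051757812, 105.32041931152344), (193.10708618164062, 95.0156478881836), 73.90946960449219)
to place [-1.2  1.4 59.4]
```

Call:
{"method": "apply_moves", "body": {"steps": [[[-1,1,15,0],[0,0,20,0],[0,0,15,0],[0,0,9,0],[0,0,0,0],[0,0,0,0],[0,0,0,0]]]}}

```text
clock: 8.55
tcp_pos: [0.5629, 0.037, 0.0701]
eef_rot: [[0.276, 0.961, 0.001], [0.961, -0.276, 0.0], [0.0, 0.001, -1.0]]
contact_force: [0.9, 0.1, -0.7]
opening: 0.44
grasp_force: 30.0
```

Call:
{"method": "apply_moves", "body": {"steps": [[[0,0,0,0],[0,0,0,0],[0,0,0,0],[0,0,0,0],[0,0,0,0],[0,0,0,0],[0,0,0,0],[0,0,-15,0],[0,0,-25,0],[0,0,-25,0],[0,0,0,0],[0,0,0,0]]], "hand": 0}}

```text
clock: 9.55
tcp_pos: [0.5639, 0.0369, 0.1363]
eef_rot: [[0.276, 0.961, 0.004], [0.961, -0.276, -0.0], [0.001, 0.004, -1.0]]
contact_force: [-1.6, 0.5, 0.1]
opening: 1.0
grasp_force: 0.0
```

```bash
python3 - <<'E'
from look import *
for n in ['wrist','scene']:
  c=cam(n); cv2.imwrite('pics/%s4.png'%n,c['color'])
  for q in ['spice_jar','short_tumbler','tall_tumbler']:
   for r in manip.trace(n,q)[:1]:
    P=cloud(c,r['pixels']); h=np.percentile(P[:,2],98); T=P[P[:,2]>h-.006]
    m=(np.percentile(T,1,0)+np.percentile(T,99,0))/2
    print(n,q,round(r['score'],2),np.round(r['uv']),round(h,3),m.round(3),np.ptp(T,0).round(3))
print('to short above',tgt(.583,.121,.135))
E
```

```text
9.55 [0.5639 0.0369 0.1363] yaw 16.05
wrist spice_jar 0.64 [322. 267.] 0.112 [0.563 0.037 0.11 ] [0.04  0.039 0.007]
wrist short_tumbler 0.71 [310. 117.] 0.08 [0.583 0.12  0.077] [0.065 0.067 0.008]
wrist tall_tumbler 0.95 [315.  12.] 0.083 [0.6   0.179 0.082] [0.022 0.008 0.009]
scene spice_jar 0.55 [293. 278.] 0.196 [ 0.626 -0.015  0.196] [0.025 0.011 0.009]
scene short_tumbler 0.87 [333. 253.] 0.079 [0.583 0.127 0.078] [0.062 0.052 0.009]
scene tall_tumbler 0.69 [365. 234.] 0.099 [0.608 0.21  0.098] [0.067 0.068 0.009]
to short above [86.1 -4.9  1.4]
```

Spice stands upright in the far bay. Next I'll move the tall tumbler from the handle bay to the coaster.

Call:
{"method": "apply_moves", "body": {"steps": [[[15,0,-8,0],[30,-1,-6,0],[30,-1,0,0],[30,-1,0,0],[30,-1,0,0],[30,0,0,0],[13,0,0,0],[0,0,0,0],[0,0,0,0]]]}}

```text
clock: 10.7
tcp_pos: [0.6075, 0.2099, 0.1486]
eef_rot: [[0.274, 0.962, -0.001], [0.962, -0.274, -0.0], [-0.0, -0.0, -1.0]]
contact_force: [0.9, -0.7, 0.8]
opening: 1.001
grasp_force: 0.0
```

```bash
python3 - <<'E'
from look import *
c=cam('wrist'); cv2.imwrite('pics/w5.png',c['color'])
for q in ['tall_tumbler']:
   for r in manip.trace('wrist',q)[:1]:
    P=cloud(c,r['pixels']); h=np.percentile(P[:,2],98); T=P[P[:,2]>h-.006]
    m=(np.percentile(T,1,0)+np.percentile(T,99,0))/2
    print(q,round(r['score'],2),np.round(r['uv']),round(h,3),m.round(3),np.ptp(T,0).round(3))
    print(tgt(m[0],m[1],.070))
E
```

```text
10.7 [0.6075 0.2099 0.1486] yaw 15.93
tall_tumbler 0.81 [326. 257.] 0.098 [0.609 0.209 0.095] [0.067 0.067 0.127]
[-0.4  1.7 78.6]
```

View pics/w5.png

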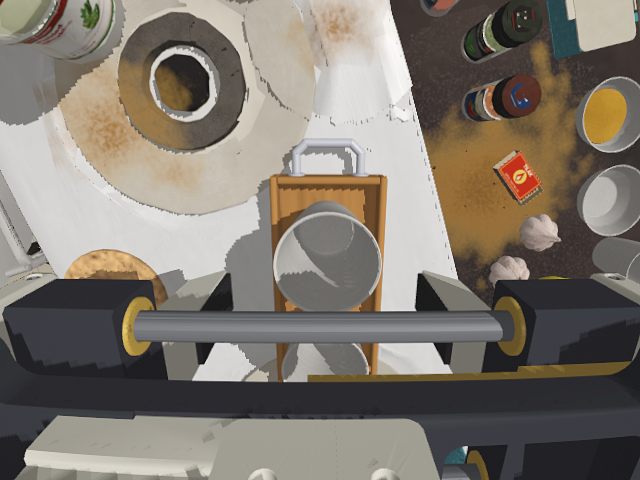

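The tall tumbler sits centred under the jaws at (327,260), so I can grip it.

Call:
{"method": "apply_moves", "body": {"steps": [[[0,1,20,0],[0,1,22,0],[0,0,20,0],[0,0,17,0],[0,0,0,0],[0,0,0,0]]]}}

```text
clock: 11.3
tcp_pos: [0.6092, 0.206, 0.069]
eef_rot: [[0.279, 0.96, -0.002], [0.96, -0.279, -0.002], [-0.002, -0.002, -1.0]]
contact_force: [-1.1, 0.4, 0.2]
opening: 0.997
grasp_force: 0.0
```

Call:
{"method": "apply_moves", "body": {"steps": [[[0,0,0,0],[0,0,0,0],[0,0,0,0],[0,0,0,0],[0,0,0,0],[0,0,0,0],[0,0,0,0],[0,0,0,0]]], "hand": 1}}

```text
clock: 11.97
tcp_pos: [0.6103, 0.2089, 0.0707]
eef_rot: [[0.276, 0.961, 0.001], [0.961, -0.276, 0.001], [0.001, 0.001, -1.0]]
contact_force: [-0.7, -0.0, 7.0]
opening: 0.706
grasp_force: 30.0
```

```bash
python3 - <<'E'
from look import *
print('to coaster',tgt(.393,.194,.15))
E
```

```text
11.97 [0.6103 0.2089 0.0707] yaw 16.03
to coaster [ -74.2 -204.7  -79.6]
```

Call:
{"method": "apply_moves", "body": {"steps": [[[0,0,-10,0],[0,0,-20,0],[0,0,-30,0],[-3,-12,0,0],[-9,-25,0,0],[-9,-25,0,0],[-9,-25,0,0],[-9,-25,0,0],[-9,-25,0,0],[-9,-25,0,0],[-9,-25,0,0],[-8,-18,0,0],[0,0,0,0],[0,0,0,0],[0,0,0,0]]]}}

```text
clock: 13.22
tcp_pos: [0.3935, 0.1941, 0.1303]
eef_rot: [[0.277, 0.961, 0.002], [0.961, -0.277, 0.001], [0.001, 0.001, -1.0]]
contact_force: [0.6, -0.9, -0.8]
opening: 0.71
grasp_force: 30.0
```

```bash
python3 - <<'E'
from look import *
c=cam('side'); cv2.imwrite('pics/s6.png',c['color'])
for r in manip.trace('side','tall_tumbler')[:1]:
    P=cloud(c,r['pixels']); print(r['score'],np.percentile(P,1,0).round(3),np.percentile(P,99,0).round(3))
print('to coaster',tgt(.393,.194,.0705))
E
```

```text
13.22 [0.3935 0.1941 0.1303] yaw 16.06
0.62 [0.363 0.158 0.   ] [0.437 0.501 0.158]
to coaster [-0.3 -0.5 59.8]
```

View pics/s6.png

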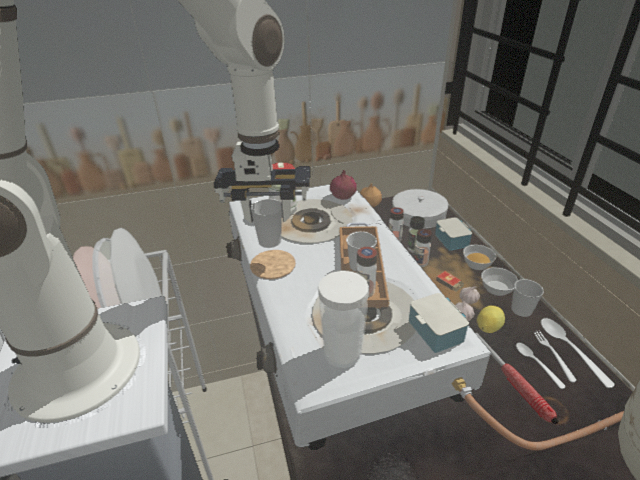

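The tumbler hangs upright at (267,222) over the coaster at (272,264). I'll lower it and release.

Call:
{"method": "apply_moves", "body": {"steps": [[[0,0,15,0],[0,0,20,0],[0,0,15,0],[0,0,10,0],[0,0,0,0],[0,0,0,0],[0,0,0,0]]]}}

```text
clock: 13.9
tcp_pos: [0.3929, 0.1942, 0.0697]
eef_rot: [[0.277, 0.961, -0.0], [0.961, -0.277, 0.0], [0.0, -0.0, -1.0]]
contact_force: [-0.4, -0.4, -0.4]
opening: 0.706
grasp_force: 30.0
```

Call:
{"method": "apply_moves", "body": {"steps": [[[0,0,0,0],[0,0,0,0],[0,0,0,0],[0,0,0,0],[0,0,0,0],[0,0,0,0],[0,0,-15,0],[0,0,-25,0],[0,0,-30,0],[0,0,0,0],[0,0,0,0]]], "hand": 0}}

```text
clock: 14.82
tcp_pos: [0.3938, 0.1944, 0.1413]
eef_rot: [[0.277, 0.961, 0.004], [0.961, -0.277, 0.001], [0.002, 0.004, -1.0]]
contact_force: [-0.4, 0.1, -0.1]
opening: 1.002
grasp_force: 0.0
```

```bash
python3 - <<'E'
from look import *
c=cam('wrist')
for q in ['tall_tumbler','short_tumbler']:
   for r in manip.trace('wrist',q)[:1]:
    P=cloud(c,r['pixels']); h=np.percentile(P[:,2],98); T=P[P[:,2]>h-.006]
    m=(np.percentile(T,1,0)+np.percentile(T,99,0))/2
    print(q,round(r['score'],2),np.round(r['uv']),round(h,3),m.round(3),np.ptp(T,0).round(3))
print(tgt(.583,.121,.14))
E
```

```text
14.82 [0.3938 0.1944 0.1413] yaw 16.07
tall_tumbler 0.65 [320. 261.] 0.098 [0.392 0.195 0.095] [0.067 0.066 0.008]
short_tumbler 0.72 [576. 256.] 0.079 [0.58  0.142 0.077] [0.056 0.024 0.008]
[-18.2 202.1   2. ]
```

The tall tumbler stands on the coaster with its top at 98 mm. Now the short tumbler.

Call:
{"method": "apply_moves", "body": {"steps": [[[-1,12,0,0],[-2,25,0,0],[-2,25,0,0],[-2,25,0,0],[-2,25,0,0],[-3,25,0,0],[-3,25,0,0],[-3,25,0,0],[0,15,0,0],[0,0,0,0],[0,0,0,0]]]}}

```text
clock: 15.88
tcp_pos: [0.5815, 0.1198, 0.1381]
eef_rot: [[0.278, 0.961, -0.002], [0.961, -0.278, -0.0], [-0.001, -0.002, -1.0]]
contact_force: [-0.3, -0.5, 0.0]
opening: 1.002
grasp_force: 0.0
```

```bash
python3 - <<'E'
from look import *
c=cam('wrist')
for q in ['short_tumbler']:
   for r in manip.trace('wrist',q)[:1]:
    P=cloud(c,r['pixels']); P=P[P[:,2]<.09]; h=np.percentile(P[:,2],98); T=P[P[:,2]>h-.006]
    m=(np.percentile(T,1,0)+np.percentile(T,99,0))/2
    print(q,round(r['score'],2),np.round(r['uv']),round(h,3),m.round(3),np.ptp(T,0).round(3))
    print(tgt(m[0],m[1],.055))
E
```

```text
15.88 [0.5815 0.1198 0.1381] yaw 16.13
short_tumbler 0.79 [325. 256.] 0.08 [0.583 0.121 0.077] [0.065 0.066 0.007]
[ 1.3  1.  83.1]
```

Call:
{"method": "apply_moves", "body": {"steps": [[[1,1,20,0],[0,0,22,0],[0,0,22,0],[0,0,19,0],[0,0,0,0],[0,0,0,0]]]}}

```text
clock: 16.48
tcp_pos: [0.5808, 0.122, 0.0559]
eef_rot: [[0.275, 0.962, -0.003], [0.962, -0.275, -0.0], [-0.001, -0.003, -1.0]]
contact_force: [0.5, -0.3, -0.4]
opening: 1.003
grasp_force: 0.0
```

Call:
{"method": "apply_moves", "body": {"steps": [[[0,0,0,0],[0,0,0,0],[0,0,0,0],[0,0,0,0],[0,0,0,0],[0,0,0,0],[0,0,0,0],[0,0,0,0]]], "hand": 1}}

```text
clock: 17.15
tcp_pos: [0.5833, 0.1217, 0.0576]
eef_rot: [[0.276, 0.961, 0.001], [0.961, -0.276, 0.0], [0.0, 0.001, -1.0]]
contact_force: [-1.9, -1.1, 5.3]
opening: 0.687
grasp_force: 30.0
```

Call:
{"method": "apply_moves", "body": {"steps": [[[0,0,-10,0],[0,0,-20,0],[0,0,-20,0],[12,0,0,0],[22,1,0,0],[22,1,0,0],[22,0,0,0],[11,0,0,0],[0,0,0,0],[0,0,0,0],[0,0,0,0]]]}}

```text
clock: 18.07
tcp_pos: [0.6089, 0.2046, 0.1061]
eef_rot: [[0.277, 0.961, -0.001], [0.961, -0.277, -0.002], [-0.002, -0.001, -1.0]]
contact_force: [0.2, -0.6, -1.3]
opening: 0.685
grasp_force: 30.0
```

```bash
python3 - <<'E'
from look import *
c=cam('side')
for r in manip.trace('side','short_tumbler')[:2]:
    P=cloud(c,r['pixels']); print(r['score'],r['uv'],np.percentile(P,1,0).round(3),np.percentile(P,99,0).round(3))
c=cam('scene'); cv2.imwrite('pics/sc7.png',c['color'][150:370,200:480].repeat(2,0).repeat(2,1))
print('to bay',tgt(.6105,.207,.055))
E
```

```text
18.07 [0.6089 0.2046 0.1061] yaw 16.1
0.75 [363.3, 210.1] [0.579 0.168 0.057] [0.64  0.233 0.129]
0.33 [378.5, 255.4] [ 0.538 -0.021  0.004] [0.659 0.255 0.026]
to bay [ 2.9  0.9 51.1]
```

View pics/sc7.png

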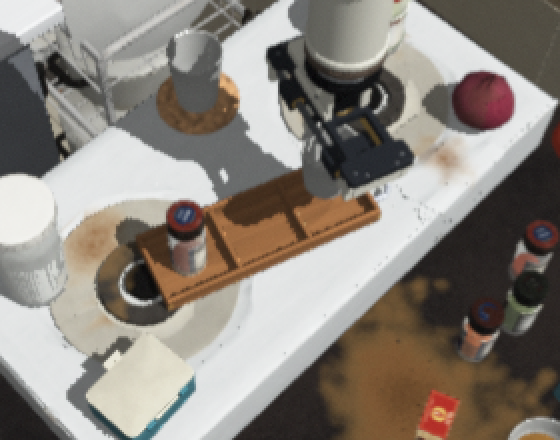

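Spice is in the far bay at (187,240), the tall tumbler stands on the coaster at (197,75), and the short one is held over the handle bay. Lowering it now.

Call:
{"method": "apply_moves", "body": {"steps": [[[2,1,12,0],[0,0,17,0],[0,0,12,0],[0,0,8,0],[0,0,0,0],[0,0,0,0],[0,0,0,0]]]}}

```text
clock: 18.8
tcp_pos: [0.6106, 0.2079, 0.0572]
eef_rot: [[0.276, 0.961, -0.001], [0.961, -0.276, -0.0], [-0.0, -0.0, -1.0]]
contact_force: [0.8, -0.9, -0.7]
opening: 0.686
grasp_force: 30.0
```

Call:
{"method": "apply_moves", "body": {"steps": [[[0,0,0,0],[0,0,0,0],[0,0,0,0],[0,0,0,0],[0,0,0,0],[0,0,0,0],[0,0,-15,0],[0,0,-30,0],[0,0,-30,0],[0,0,-10,0],[0,0,0,0],[0,0,0,0]]], "hand": 0}}

```text
clock: 19.8
tcp_pos: [0.6113, 0.2081, 0.1439]
eef_rot: [[0.276, 0.961, 0.002], [0.961, -0.276, 0.0], [0.001, 0.002, -1.0]]
contact_force: [-0.9, -1.0, -0.4]
opening: 1.0
grasp_force: 0.0
```

```bash
python3 - <<'E'
from look import *
c=cam('wrist')
for q in ['short_tumbler']:
   for r in manip.trace('wrist',q)[:1]:
    P=cloud(c,r['pixels']); h=np.percentile(P[:,2],98); T=P[P[:,2]>h-.006]
    m=(np.percentile(T,1,0)+np.percentile(T,99,0))/2
    print(q,round(r['score'],2),np.round(r['uv']),round(h,3),m.round(3),np.ptp(T,0).round(3))
print('tall',tgt(.3925,.1945,.142))
E
```

```text
19.8 [0.6113 0.2081 0.1439] yaw 16.05
short_tumbler 0.6 [320. 258.] 0.08 [0.61  0.206 0.077] [0.065 0.066 0.007]
tall [ -73.6 -206.5    1.5]
```

Call:
{"method": "apply_moves", "body": {"steps": [[[-3,-12,0,0],[-9,-25,0,0],[-9,-25,0,0],[-9,-25,0,0],[-9,-25,0,0],[-9,-25,0,0],[-9,-25,0,0],[-9,-25,0,0],[-8,-19,0,0],[0,0,0,0],[0,0,0,0]]]}}

```text
clock: 20.82
tcp_pos: [0.3908, 0.1933, 0.1418]
eef_rot: [[0.275, 0.961, -0.002], [0.961, -0.275, -0.001], [-0.002, -0.002, -1.0]]
contact_force: [0.6, -0.4, 0.4]
opening: 1.0
grasp_force: 0.0
```

```bash
python3 - <<'E'
from look import *
c=cam('wrist')
for q in ['tall_tumbler']:
   for r in manip.trace('wrist',q)[:1]:
    P=cloud(c,r['pixels']); h=np.percentile(P[:,2],98); T=P[P[:,2]>h-.006]
    m=(np.percentile(T,1,0)+np.percentile(T,99,0))/2
    print(q,round(r['score'],2),np.round(r['uv']),round(h,3),m.round(3),np.ptp(T,0).round(3))
    print(tgt(m[0],m[1],.070))
E
```

```text
20.82 [0.3908 0.1933 0.1418] yaw 15.98
```

Call:
{"method": "apply_moves", "body": {"steps": [[[1,1,20,0],[0,0,20,0],[0,0,18,0],[0,0,14,0],[0,0,0,0],[0,0,0,0]]]}}

```text
clock: 21.42
tcp_pos: [0.3936, 0.1946, 0.07]
eef_rot: [[0.277, 0.961, -0.002], [0.961, -0.277, -0.0], [-0.001, -0.002, -1.0]]
contact_force: [0.3, -0.1, 0.1]
opening: 0.998
grasp_force: 0.0
```

Call:
{"method": "apply_moves", "body": {"steps": [[[0,0,0,0],[0,0,0,0],[0,0,0,0],[0,0,0,0],[0,0,0,0],[0,0,0,0],[0,0,0,0],[0,0,0,0]]], "hand": 1}}

```text
clock: 22.08
tcp_pos: [0.3941, 0.195, 0.0713]
eef_rot: [[0.276, 0.961, 0.001], [0.961, -0.276, 0.0], [0.001, 0.001, -1.0]]
contact_force: [0.6, 0.3, 5.8]
opening: 0.711
grasp_force: 30.0
```

Call:
{"method": "apply_moves", "body": {"steps": [[[0,0,-10,0],[0,0,-20,0],[0,0,-30,0],[-2,12,0,0],[-2,25,0,0],[-2,25,0,0],[-2,25,0,0],[-2,25,0,0],[-2,25,0,0],[-2,25,0,0],[-2,25,0,0],[0,18,0,0],[0,0,0,0],[0,0,0,0],[0,0,0,0]]]}}

```text
clock: 23.33
tcp_pos: [0.5851, 0.1227, 0.1303]
eef_rot: [[0.276, 0.961, -0.002], [0.961, -0.276, 0.0], [-0.0, -0.002, -1.0]]
contact_force: [0.5, 0.2, -0.5]
opening: 0.711
grasp_force: 30.0
```

```bash
python3 - <<'E'
from look import *
c=cam('side')
for q in ['tall_tumbler','short_tumbler','spice_jar']:
  for r in manip.trace('side',q)[:1]:
    P=cloud(c,r['pixels']); print(q,r['score'],r['uv'],np.percentile(P,1,0).round(3),np.percentile(P,99,0).round(3))
print('to bay',tgt(.586,.1225,.070))
E
```

```text
23.33 [0.5851 0.1227 0.1303] yaw 16.02
tall_tumbler 0.58 [361.2, 223.0] [0.553 0.085 0.074] [0.615 0.151 0.157]
spice_jar 0.66 [365.8, 264.9] [ 0.527 -0.029  0.006] [0.593 0.148 0.135]
to bay [ 0.   1.  60.3]
```

Call:
{"method": "apply_moves", "body": {"steps": [[[0,1,15,0],[0,0,20,0],[0,0,15,0],[0,0,9,0],[0,0,0,0],[0,0,0,0],[0,0,0,0]]]}}

```text
clock: 24.12
tcp_pos: [0.5872, 0.1226, 0.0721]
eef_rot: [[0.276, 0.961, 0.001], [0.961, -0.276, 0.0], [0.0, 0.0, -1.0]]
contact_force: [-0.7, -0.6, -0.6]
opening: 0.711
grasp_force: 30.0
```

Call:
{"method": "apply_moves", "body": {"steps": [[[0,0,0,0],[0,0,0,0],[0,0,0,0],[0,0,0,0],[0,0,0,0],[0,0,0,0],[0,0,0,0],[0,0,-15,0],[0,0,-30,0],[0,0,-30,0],[0,0,-35,0],[0,0,-35,0],[0,0,-35,0],[0,0,0,0],[0,0,0,0]]], "hand": 0}}

```text
clock: 25.37
tcp_pos: [0.5887, 0.1228, 0.2546]
eef_rot: [[0.276, 0.961, 0.006], [0.961, -0.276, 0.001], [0.002, 0.005, -1.0]]
contact_force: [-0.1, -0.3, 0.2]
opening: 1.002
grasp_force: 0.0
```

```bash
python3 - <<'E'
from look import *
c=cam('side'); cv2.imwrite('pics/s9.png',c['color'][150:370,200:480].repeat(2,0).repeat(2,1))
c=cam('wrist'); cv2.imwrite('pics/w9.png',c['color'])
for q in ['tall_tumbler','short_tumbler','spice_jar']:
  for r in manip.trace('wrist',q)[:1]:
    P=cloud(c,r['pixels']); h=np.percentile(P[:,2],98); T=P[P[:,2]>h-.006]
    m=(np.percentile(T,1,0)+np.percentile(T,99,0))/2
    print(q,round(r['score'],2),np.round(r['uv']),round(h,3),m.round(3),np.ptp(T,0).round(3))
E
```

```text
25.37 [0.5887 0.1228 0.2546] yaw 16.04
tall_tumbler 0.68 [322. 222.] 0.098 [0.585 0.122 0.095] [0.067 0.067 0.008]
short_tumbler 0.9 [321. 123.] 0.08 [0.61  0.206 0.077] [0.065 0.066 0.008]
spice_jar 0.67 [321. 287.] 0.111 [0.565 0.049 0.109] [0.035 0.017 0.007]
```

View pics/w9.png

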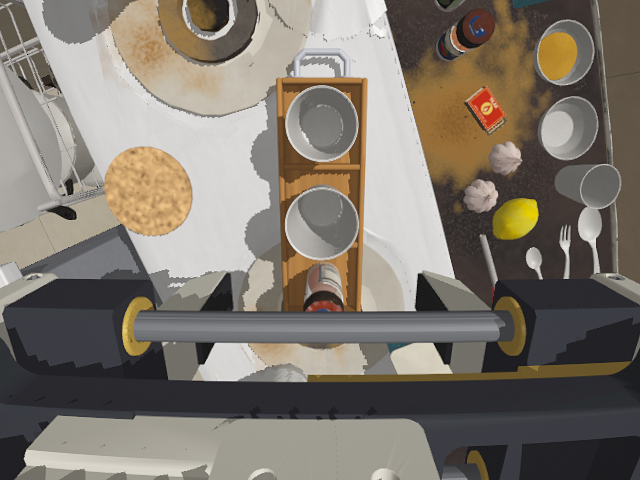

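View pics/s9.png

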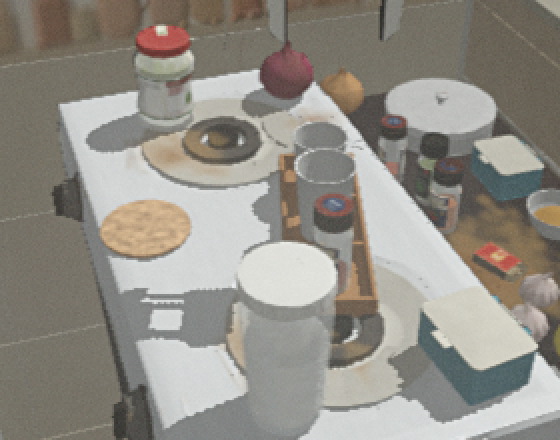

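In the wrist view the short tumbler is next to the handle at (321,123), the tall one is in the middle at (322,222), and the spice jar is in the far bay at (323,290). All three are upright, the bystanders have not moved, and the arm is clear, so I'm handing in.

```bash
python3 -c "
from plant import manip
print(manip.close_job())"
```

```text
the job is handed in; nothing more can be done
None
```

The job is handed in: the short tumbler stands next to the handle, the tall tumbler in the middle and the spice jar at the far end, all upright, with the bystanders left alone, in about 25 s of robot time.

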